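# Hold the spice mill's bayonet lid at the pulse position

### The arm

A 7-joint arm with a two-finger parallel gripper is mounted at the origin on the work surface. World frame = base frame: x ahead of the robot, y to its left, z up, the work surface at z = 0. Lengths are in m, angles in rad, forces in N, time in s.
With the tool pointing down it reaches from about 0.4 to 0.85 m from the base axis. Payload 4.5 kg.
Tool frame: the origin (TCP) lies between the finger pads, 19 mm behind the fingertips; this is the grasp point; y points along the fingers, x is the direction in which the jaws open and shut, and the axes are right-handed (so a half turn about y gives the same grasp; the last joint's range is limited). The gripper opens to 88 mm and grips with 3 to 60 N. Pads are 18 mm wide; open, the fingers measure 123 mm over their backs; the gripper's body (75 mm by 187 mm) begins 45 mm behind the grasp point.
Start: joints at [-1.244, 0.689, -0.195, 1.565, 0.157, 0.902, -0.215], TCP at [0.18, 0.598, 0.257] pointing down, gripper open.
Joint ranges: [-3.01, 3.01], [-0.46, 2.08], [-1.47, 1.51], [0.13, 2.56], [-1, 4.14], [0.04, 2.09], [-2.66, 2.66]. Speed limits (rad/s): [2.57, 2.57, 3.14, 3.14, 3.14, 3.14, 3.14].

### API

Orientations are given as a unit quaternion [x, y, z, w].
In Python, from plant import get_state, snapshot, camera_params, job gives the robot as it stands.
- The arm moves only by the tool carry_out, never from a script. Its arguments are lists of equal length, an entry for each row: "offset": the shift along the world's x, y, z in m, a list of three; "twist": the turn about the world's z in degrees. In form: {"offset": [[tx, ty, tz], ...], "twist": [twist, ...]}. A call has 1 to 8 rows; each row shifts and turns the commanded pose from where the row before left it; what a row does not reach is not made up. A row lasts 1/8 s, in which the tool goes at most 62.5 mm and 10.7 degrees, less where a joint would pass 70% of its speed; a pose out of reach is approached as far as the arm can. A call with a gripper value outside its range is refused whole. "grip" is the finger opening in m, from 0 to 0.0881, set as the call begins (left out, the last holds). The fingers move at their own pace and stop on an object; "newtons" is the grip in N (left out, the last holds). Time passes only in rows, so rows that do not move let the fingers close. It gives the time, the measured TCP pose, the force and the opening at its end, in the units of the state.
- get_state(): the state, without advancing time (a new reading comes with each control period).
- snapshot(name): name is "scene" or "top" or "wrist"; returns the picture (400x640x3 uint8, red, green, blue); there is no depth.
- camera_params(name): a dict with "camera_matrix" (3x3 intrinsics, pixels), "eye" and "orientation" of the camera in the world. Camera axes: x right, y up, looking along -z (the intrinsics and any distortion apply to the point x, -y, -z); pixel columns grow to the right and rows downward; lengths in m; the calibration is good to about 2 mm. A picture is of the moment at which its call begins: read the wrist's pose just before it. camera_params takes no time and is no camera call; for the wrist camera it gives the pose at the moment of the call.
- job.finish_job(): hands the job in, once; it reports no verdict.
The state is a dict: "clock": time; "q": joint angles; "qd": joint speeds; "joint_torque": joint torques, N m; "tool_pos": TCP position; "eef_rot": TCP orientation; "contact_force": force on the tool from outside, world axes, zero at the start; "moment": the same for the moment, N m; "opening": opening from 0.0 (shut) to 1.0 (fully open).
Only numpy, scipy, OpenCV 4.12 (cv2) and the standard library are available. Lean on these libraries where they do the work, as an engineer would, in place of code of your own. Each camera call takes 0.05 s, during which the arm holds its last target. There are 200 camera calls.

### The job

Pulse the spices in the mill: pick up the orange bayonet lid by its grip bar, set it level on the red mill with its lugs down through the two notches at the white marks until it is fully home, then twist it clockwise (seen from above) against the spring only as far as the yellow half-way marks. Do not let it go past them to click into the lock at the red marks. Finish while still gripping the lid and holding it at the yellow marks, and leave the other things on the worktop where they are.

Things in the scene. Friction and masses are not known exactly. Their poses are not given: they have to be found in the camera images.
- lid: loose orange bayonet lid, 85 to 170 g, standing upright. Origin: centre of its underside, z up. From z = 0: grey plug, 65 mm diameter, 13.5 mm deep; orange disc, 92 mm diameter, 13.5 to 18 mm; grip bar along x, 66 mm long, 16 mm thick in y, 18 to 46 mm, with a white stripe along its top. A half turn about z makes no difference to it
- lid_lug (a point): outer end of one of the lid's two grey lugs, which stick out of the plug along the lid's +x and -x, under the ends of the grip bar: 14 mm wide, reaching 42.5 mm from the axis, 3 to 8 mm above the lid's origin
- lid_grip (a point): point on the lid's axis inside the grip bar, 40 mm above the lid's origin: a tool point for gripping the bar across its 16 mm thickness from above, fingertips just clear of the disc; lid axes
- mill: fixed red spice mill, 124 mm wide at the foot, with a round dark grey cup on top: outer radius 58 mm, bore radius 45.5 mm, rim 110 mm above the worktop. Origin: centre of its underside, z up. White marks on the rim lie on its +x and -x axis, yellow ones 40 and red ones 80 degrees clockwise from them seen from above, each on both sides
- mill_mouth (a point): centre of the mill's rim, mill axes. A light metal flange, 4 mm thick and flush with the rim, narrows the bore to 36.5 mm radius but for two like notches, 20 mm wide, at the white marks; either lug fits either notch. Fully home, the disc lies on the rim and the lid's origin is 13.5 mm below it; the lugs are then under the flange and the lid turns clockwise only
- half_mark: the two yellow half-way marks. Origin at the centre of the rim, x axis through both marks: the mill's x axis turned 40 degrees clockwise seen from above. The lid is half-way when its x axis (grip bar) is parallel to this one, either way round. The lock's catch is met at about 60 degrees from the white marks and clicks at about 70
- pulse_ring (a joint): angle in rad of the hidden sprung ring in the mill that the lugs push clockwise: 0 at rest, about 0.09 less than the lid's clockwise angle from the white marks as it is twisted (about 0.6 at the yellow marks, stop at 1.31). Its spring turns the lid back if let go: 0.07 N m at rest, 0.15 N m at the yellow marks
- spice_jar: amber glass jar with dark cap, 52 mm diameter, 85 mm high, a bystander; origin at the centre of its underside. It and the lid may stand to either side of the mill
- tomato_tin: red tin, 74 mm diameter, 110 mm high, bystander; origin at the centre of its underside
- mug: white mug, 80 mm diameter, 90 mm high, bystander; origin at the centre of its underside
- ramekin: small blue bowl, 84 mm diameter, 42 mm high, bystander; origin at the centre of its underside
- jar_cap: flat steel screw cap, 62 mm diameter, 14 mm high, bystander; origin at the centre of its underside
- wooden_spoon: wooden spoon lying roughly along x at the right of the work area, bystander; origin at its underside

How it is judged:
On the way, in this order (a step that is already met when the one before it is completed fails the run):
1. the lid is lifted off the worktop in the fingers (height (world z) of lid above 0.03 m and contact force between the fingers and lid above 1 N), for 0.2 s.
2. the lid is home in the mill, lugs through the notches, not yet twisted to the yellow marks (z of lid in the frame of mill_mouth below -0.01 m and horizontal distance between lid and mill_mouth below 0.006 m and angle between lid's own z axis and vertical below 0.1 rad and value of joint pulse_ring below 0.3 rad).
At the end, for the whole second after the job is handed in: Lid home in the mill (origin 10 mm or more below the rim, within 6 mm of its axis, tilt under 0.1 rad), grip bar within 0.16 rad of the yellow marks, pulse ring at 0.4 to 0.8 rad and fingers still bearing on the lid with over 2 N (z of lid in the frame of mill_mouth below -0.01 m and horizontal distance between lid and mill_mouth below 0.006 m and angle between lid's own z axis and vertical below 0.1 rad and angle between the x axis of lid and the x axis of half_mark, either way round below 0.16 rad and value of joint pulse_ring between 0.4 and 0.8 rad and contact force between the fingers and lid above 2 N); the arm keeps its last pose, push and grip.
It fails at once if the lid is twisted on to the lock click (pulse ring beyond 1.1 rad) (value of joint pulse_ring above 1.1 rad).
It fails at once if a bystander is moved by more than 30 mm (distance of any of spice_jar, tomato_tin, mug, ramekin, jar_cap, wooden_spoon from where it was at the start of the episode above 0.03 m).
It also fails if it takes over 38 s, if anything falls off the work surface, if the arm or the gripper's body presses on something with over 40 N, if the wrist force passes 120 N, or if a joint passes its speed limit or range.

## Working session

There is one attempt and no reset: what is moved stays moved. The work goes in short steps, Python scripts to look and compute and a tool call to move; the robot and the scene stay as the last step left them, time stands still between calls to the robot, and variables do not carry over. Pictures are saved under pics/ and viewed, about 8 in all and at most 12, crops included, and the job is handed in when it is done.

Besides the shell and the picture viewer there is one more tool, called after "Request:" as name(argument=value, ...), one argument or row to a line, values as JSON. carry_out: Moves the arm, as the interface text tells. Its arguments: {"type":"object","properties":{"offset":{"type":"array"},"twist":{"type":"array"},"grip":{"type":"number"},"newtons":{"type":"number"}},"required":["offset","twist"]}

```bash
mkdir -p pics; ls; python3 - <<'E'
from plant import *
import cv2, numpy as np
for n in ["top","scene"]:
    im=snapshot(n); cv2.imwrite(f"pics/{n}0.png",cv2.cvtColor(im,cv2.COLOR_RGB2BGR)); print(n,camera_params(n))
print(camera_params("wrist")); s=get_state(); print(s)
E
```

```text
pics
top {'camera_matrix': array([[483.31901106,   0.        , 320.00996227],
       [  0.        , 483.31901106, 206.77154231],
       [  0.        ,   0.        ,   1.        ]]), 'eye': array([ 0.52519569, -0.06658873,  1.36931291]), 'orientation': array([-0.02207963,  0.01507884,  0.70802392, -0.70568211])}
scene {'camera_matrix': array([[454.83023114,   0.        , 324.93620431],
       [  0.        , 454.83023114, 191.964546  ],
       [  0.        ,   0.        ,   1.        ]]), 'eye': array([ 1.31822463, -0.60216188,  0.79592282]), 'orientation': array([0.3934965 , 0.1915563 , 0.40728215, 0.80161583])}
{'camera_matrix': array([[343.31727125,   0.        , 321.13892909],
       [  0.        , 343.31727125, 194.66935615],
       [  0.        ,   0.        ,   1.        ]]), 'eye': array([0.11566091, 0.61848822, 0.38711169]), 'orientation': array([-0.10923669, -0.08138591,  0.59085305,  0.7951958 ])}
{'clock': 0.1, 'q': array([-1.24419248,  0.6898897 , -0.19455671,  1.56620682,  0.1572919 ,
        0.90253185, -0.21511769]), 'qd': array([ 0.00045585, -0.00101778, -0.00093418, -0.00333358,  0.00143985,
        0.00125745, -0.00045084]), 'joint_torque': array([-3.88684392e-03, -5.28502357e+01, -1.27171341e+00, -1.53839082e+01,
       -5.25666971e-02,  1.95561479e-03,  3.65404526e-05]), 'tool_pos': array([0.18026561, 0.59788425, 0.2567065 ]), 'eef_rot': array([ 0.56794726,  0.42128775, -0.42217899, -0.56720142]), 'contact_force': array([-0.18851962,  0.43046083,  1.09337923]), 'moment': array([ 0.01279863, -0.00866545, -0.03125403]), 'opening': 0.99893288575754}
```

View pics/top0.png

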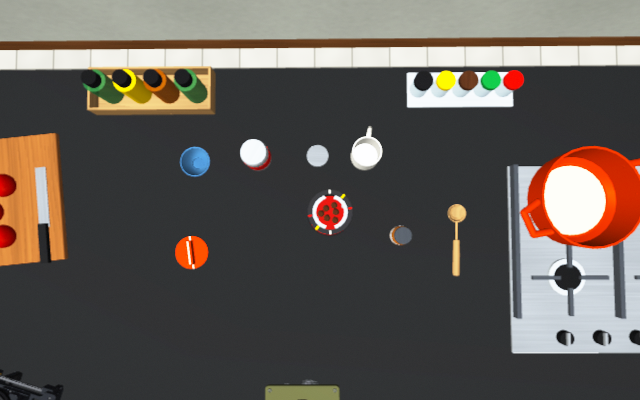

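View pics/scene0.png

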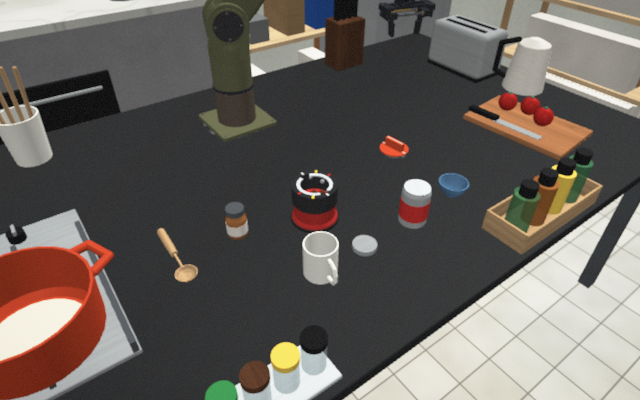

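The top view shows the lid at about (191,252) with its bar nearly along image vertical. The mill is at about (330,212), with white marks near top and bottom. I'll enlarge both.

View pics/crop.png

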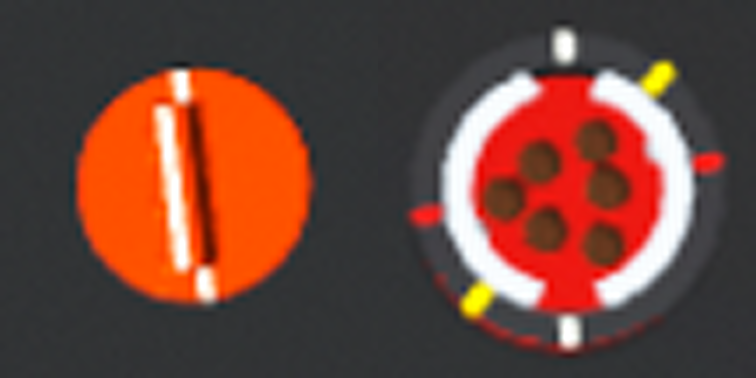

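```bash
python3 - <<'E'
from h import *
P=camera_params("top")
f=lambda u,v,z,x0,y0:onz(P,x0+(u)/7-.43,y0+(v)/7-.43,z)
ang=lambda a,b:np.degrees(np.arctan2(*(a-b)[1::-1]))
a,b=f(180,85,.018,164,226),f(206,285,.018,164,226); print("lid disc",(a+b)/2,ang(a,b))
a,b=f(163,110,.046,164,226),f(182,268,.046,164,226); print("lid bar",(a+b)/2,ang(a,b))
a,b=f(187,47,.11,303,185),f(191,333,.11,303,185); print("mill",(a+b)/2,ang(a,b),np.linalg.norm(a-b))
a,b=f(281,75,.11,303,185),f(98,300,.11,303,185); print("yellow",(a+b)/2,ang(a,b))
E
```

```text
lid disc [0.47113563 0.30710517 0.018     ] 8.067872231223776
lid bar [0.47069587 0.30737464 0.046     ] 7.535512719425525
mill [ 0.57859229 -0.07910419  0.11      ] 0.5662015344307626 0.10662941331254104
yellow [ 0.57946672 -0.07934599  0.11      ] -39.31438049589791
```

Request:
carry_out(
  offset=[
    [0.042,-0.042,-0.008],
    [0.042,-0.042,-0.008],
    [0.042,-0.042,-0.008],
    [0.042,-0.042,-0.008],
    [0.042,-0.042,-0.008],
    [0.042,-0.042,-0.008],
    [0.039,-0.039,-0.009],
    [0,0,0],
  ],
  twist=[4,4,4,4,4,4,0.5,0],
)

```text
clock: 1.1
tool_pos: [0.475, 0.3013, 0.199]
eef_rot: [-0.469, -0.529, 0.531, 0.467]
contact_force: [0.1, 0.3, 0.6]
opening: 1.001
```

```bash
python3 - <<'E'
from h import *
s=get_state(); P=camera_params("wrist"); im=snapshot("wrist"); save("w1",im)
print(s["clock"],s["tool_pos"],R.from_quat(s["eef_rot"]).as_matrix().round(3))
c=np.array([.471,.307]); d=np.array([np.cos(np.radians(7.7)),np.sin(np.radians(7.7))])
print(proj(P,[[*c,.046],[*(c+.033*d),.046],[*(c-.033*d),.046],[*(c+.044*d),.018],[*(c-.044*d),.018]]).round(1))
np.save("Pw1.npy",P,allow_pickle=True)
E
```

```text
1.1 [0.47499782 0.3013473  0.19901412] [[-0.124  0.    -0.992]
 [ 0.992 -0.005 -0.124]
 [-0.005 -1.     0.   ]]
[[328.4 177.3]
 [328.6 214.3]
 [328.2 138. ]
 [328.1 215.6]
 [327.7 122. ]]
```

View pics/w1.png

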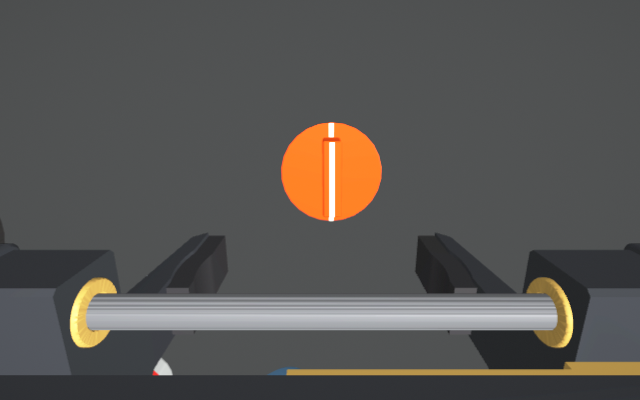

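The wrist view shows the white stripe from about (332,141) to (331.5,220), vertical in the image. The yaw matches, with an offset of a few mm.

```bash
python3 - <<'E'
from h import *
P=np.load("Pw1.npy",allow_pickle=True).item(); s=get_state()
print(s["clock"],s["tool_pos"],s["qd"].round(3)); 
a,b=onz(P,331.8,220.5,.046),onz(P,332,141.5,.046)
c=(a+b)/2;print(c,np.linalg.norm(a-b),np.degrees(np.arctan2(*(a-b)[1::-1])))
print(camera_params("wrist")["eye"]-P["eye"])
im=snapshot("wrist"); 
m=cv2.inRange(cv2.cvtColor(im[100:240,260:400],cv2.COLOR_RGB2HSV),(3,150,100),(20,255,255)); m=cv2.morphologyEx(m,cv2.MORPH_CLOSE,np.ones((15,15)))
q,r=cv2.minEnclosingCircle(max(cv2.findContours(m,0,2)[0],key=cv2.contourArea)); print(q,r,onz(camera_params("wrist"),q[0]+260,q[1]+100,.018))
w=(im[100:240,260:400].min(2)>180); ys,xs=np.nonzero(w); print(xs.min()+260,xs.max()+260,ys.min()+100,ys.max()+100)
print(get_state()["tool_pos"])
E
```

```text
1.15 [0.47273146 0.30481359 0.19959784] [-0.057 -0.015 -0.06   0.004 -0.012 -0.007 -0.006]
[0.47491958 0.31050054 0.046     ] 0.06888069046241935 7.489266957209881
[-0.00210473  0.00273744  0.0006232 ]
(66.05448913574219, 72.8945541381836) 50.20587158203125 [0.46967039 0.31225209 0.018     ]
324 329 125 222
[0.47131322 0.30706033 0.20006036]
```

```bash
python3 - <<'E'
from h import *
for i in range(2):
    P=camera_params("wrist"); im=snapshot("wrist"); s=get_state()
c=im[100:240,260:400]
m=cv2.inRange(cv2.cvtColor(c,cv2.COLOR_RGB2HSV),(3,150,100),(20,255,255)); m=cv2.morphologyEx(m,cv2.MORPH_CLOSE,np.ones((15,15)))
q,r=cv2.minEnclosingCircle(max(cv2.findContours(m,0,2)[0],key=cv2.contourArea)); print(q,r,onz(P,q[0]+260,q[1]+100,.018))
ys,xs=np.nonzero(c.min(2)>180); k=ys>50; print(xs.mean()+260,ys.min()+100,ys.max()+100,np.degrees(np.polyfit(ys[k],xs[k],1)[0]))
u=xs[k].mean()+260; print(onz(P,u,180,.046)); print(s["tool_pos"],R.from_quat(s["eef_rot"]).as_matrix().round(3)[:,0])
for T in ([*s["tool_pos"][:2],.046],): print("tcp under px",proj(P,[T]))
E
```

```text
(61.30638122558594, 75.0255355834961) 49.94718933105469 [0.47155006 0.3095995  0.018     ]
321.3699421965318 127 223 -0.5123434617399983
[0.46975961 0.30929903 0.046     ]
[0.4701764  0.30895052 0.2005434 ] [-0.137  0.991  0.001]
tcp under px [[320.87688291 180.41873092]]
```

Request:
carry_out(
  offset=[
    [0.001,0,-0.04],
    [0,0,-0.04],
    [0,0,-0.03],
    [0,0,-0.025],
    [0,0,-0.015],
    [0,0,-0.01],
    [0,0,0],
    [0,0,0],
  ],
  twist=[0,0,0,0,0,0,0,0],
)

```text
clock: 2.3
tool_pos: [0.4728, 0.3078, 0.0412]
eef_rot: [0.465, 0.533, -0.532, -0.465]
contact_force: [0.3, 0.4, 0.7]
opening: 1.0
```

Request:
carry_out(
  offset=[
    [0,0,0],
    [0,0,0],
    [0,0,0],
    [0,0,0],
    [0,0,0],
    [0,0,0],
  ],
  twist=[0,0,0,0,0,0],
  grip=0.0,
  newtons=40,
)

```text
clock: 3.05
tool_pos: [0.4724, 0.3074, 0.0404]
eef_rot: [0.465, 0.533, -0.533, -0.465]
contact_force: [-0.3, -0.1, -0.9]
opening: 0.345
```

Request:
carry_out(
  offset=[
    [0,0,0],
    [0,0,0],
    [0,0,0],
    [0,0,0],
  ],
  twist=[0,0,0,0],
)

```text
clock: 3.55
tool_pos: [0.4724, 0.3076, 0.0404]
eef_rot: [0.465, 0.533, -0.532, -0.465]
contact_force: [0.2, 0.2, 0.3]
opening: 0.177
```

Request:
carry_out(
  offset=[
    [0,0,0.02],
    [0,0,0.03],
    [0,0,0.04],
    [0,0,0.05],
    [0,0,0.04],
    [0,0,0],
  ],
  twist=[0,0,0,0,0,0],
)

```text
clock: 4.3
tool_pos: [0.4737, 0.3084, 0.2233]
eef_rot: [0.466, 0.535, -0.53, -0.465]
contact_force: [-0.3, 0.1, -1.2]
opening: 0.184
```

Request:
carry_out(
  offset=[
    [0.025,-0.045,0],
    [0.025,-0.05,0],
    [0.025,-0.05,0],
    [0.025,-0.05,0],
    [0.025,-0.05,0],
    [0.025,-0.05,0],
    [0.025,-0.05,0],
    [0.022,-0.042,0],
  ],
  twist=[-1,-1,-1,-1,-1,-1,-1,0],
)

```text
clock: 5.3
tool_pos: [0.6688, -0.0825, 0.2182]
eef_rot: [-0.497, -0.502, 0.504, 0.498]
contact_force: [-1.4, 0.9, -1.6]
opening: 0.179
```

Request:
carry_out(
  offset=[
    [0,0,0],
    [0,0,0],
    [0,0,0],
    [0,0,0],
  ],
  twist=[0,0,0,0],
)

```text
clock: 5.8
tool_pos: [0.669, -0.078, 0.2204]
eef_rot: [0.496, 0.504, -0.504, -0.497]
contact_force: [0.3, -0.4, -1.3]
opening: 0.177
```

```bash
python3 - <<'E'
from h import *
s=get_state(); P=camera_params("wrist"); im=snapshot("wrist"); save("w2",im)
print(s["clock"],s["tool_pos"],R.from_quat(s["eef_rot"]).as_matrix().round(3),s["qd"].round(3))
np.save("Pw2.npy",P,allow_pickle=True)
d=np.array([1,.01]);c=np.array([.579,-.0793])
print(proj(P,[[*c,.11],[*(c+.0533*d),.11],[*(c-.0533*d),.11]]).round(1))
E
```

```text
5.8 [ 0.66903673 -0.07798184  0.22044666] [[-0.015 -0.    -1.   ]
 [ 1.     0.001 -0.015]
 [ 0.001 -1.     0.   ]] [ 0.005 -0.001  0.006 -0.008  0.001  0.002  0.001]
[[319.8  62.9]
 [319.5 144.1]
 [320.2 -29.4]]
```

View pics/w2.png

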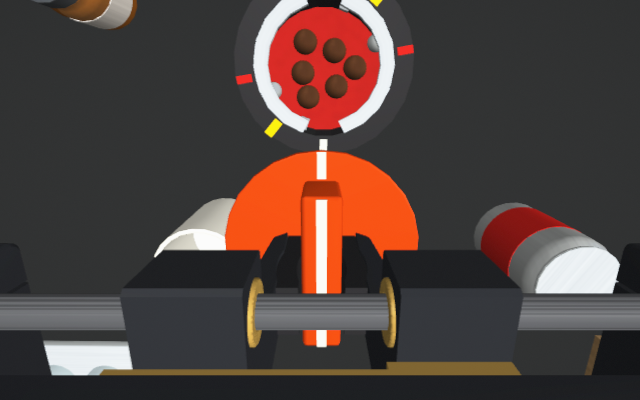

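The wrist view shows these mill marks:
- white at (323,144.5)
- red at (244,79) and (405,50)
- yellow at (274,128)

The lid's disc stripe is at (321.5,155).

```bash
python3 - <<'E'
from h import *
P=np.load("Pw2.npy",allow_pickle=True).item()
im=cv2.cvtColor(cv2.imread("pics/w2.png"),cv2.COLOR_BGR2RGB); hs=cv2.cvtColor(im,cv2.COLOR_RGB2HSV)
# red marks
red=cv2.inRange(hs,(0,150,120),(4,255,255))|cv2.inRange(hs,(170,120,120),(180,255,255))
pts=[]
for x0 in (232,395):
    ys,xs=np.nonzero(red[35:95,x0:x0+22]); pts.append((xs.mean()+x0,ys.mean()+35))
print(pts)
a,b=[onz(P,*p,.11) for p in pts]; print("red",a,b,(a+b)/2,np.linalg.norm(a-b),np.degrees(np.arctan2(*(a-b)[1::-1]))+80)
g=im[136:151,312:334].min(2)>150; ys,xs=np.nonzero(g); w=onz(P,xs.mean()+312,ys.mean()+136,.11); print(xs.mean()+312,ys.mean()+136,"white",w)
c=(a+b)/2; print("mill yaw from white",np.degrees(np.arctan2(*(w-c)[1::-1])))
# lid: disc circle fit, upper arc, at z = tcp-.022
z=.2204-.022
m=cv2.inRange(hs,(5,150,100),(20,255,255))
E=[]
for x in range(240,406,5):
    if abs(x-321)<8: continue
    y=np.nonzero(m[148:235,x])[0]; 
    if len(y): E.append(onz(P,x+.0,y[0]+148-.0,z)[:2])
E=np.array(E); from scipy.optimize import least_squares
r=least_squares(lambda p:np.hypot(*(E-p[:2]).T)-.046,[.669,-.078],loss="soft_l1",f_scale=.0005); print("lid disc",r.x,np.abs(r.fun).max(),len(E))
for y in (160,172): 
    xs=np.nonzero(im[y,308:336].min(1 if 0 else 1)>150)[0]+308; print(y,xs.mean(),onz(P,xs.mean(),y,z))
for y in (200,225,320,340):
    xs=np.nonzero(im[y,308:336].min(1)>150)[0]+308; print(y,xs.mean() if len(xs) else None, onz(P,xs.mean(),y,z+.028) if len(xs) else "")
E
```

```text
[(np.float64(243.82014388489208), np.float64(78.76258992805755)), (np.float64(405.1533333333333), np.float64(49.62))]
red [ 0.58966363 -0.12973972  0.11      ] [ 0.57003769 -0.02381126  0.11      ] [ 0.57985066 -0.07677549  0.11      ] 0.10773121695909012 0.49647310040461434
322.85 144.1125 white [ 0.63225221 -0.07645443  0.11      ]
mill yaw from white 0.35104367839319534
lid disc [ 0.66968033 -0.07728732] 0.0004288087236359456 31
160 321.0 [ 0.62808689 -0.07798574  0.1984    ]
172 321.0 [ 0.63357499 -0.07790412  0.1984    ]
200 321.0 [ 0.6384827  -0.07788643  0.2264    ]
225 321.0 [ 0.64855065 -0.07773669  0.2264    ]
320 None 
340 321.5 [ 0.70086692 -0.07674495  0.2264    ]
```

Request:
carry_out(
  offset=[
    [-0.03,0,0],
    [-0.03,0,0],
    [-0.03,0,-0.01],
    [0,0,-0.03],
    [0,0,-0.02],
    [0,0,0],
    [0,0,0],
    [0,0,0],
  ],
  twist=[-0.4,0,0,0,0,0,0,0],
)

```text
clock: 6.85
tool_pos: [0.5801, -0.0794, 0.1615]
eef_rot: [0.499, 0.502, -0.501, -0.498]
contact_force: [-0.3, 0.1, -0.8]
opening: 0.177
```

```bash
python3 - <<'E'
from h import *
s=get_state(); im=snapshot("wrist"); P=camera_params("scene");im2=snapshot("scene")
print(s["clock"],s["tool_pos"],R.from_quat(s["eef_rot"]).as_matrix().round(3)[:,0],s["contact_force"])
c=im2[150:240,260:370]; save("w3",np.vstack([im[:, :],cv2.resize(c,(234,192),interpolation=cv2.INTER_CUBIC).repeat(1,0) if 0 else np.zeros((0,640,3),np.uint8)]))
save("s3",cv2.resize(c,None,fx=6,fy=6,interpolation=cv2.INTER_CUBIC))
E
```

```text
6.85 [ 0.58011497 -0.07943912  0.16146621] [-0.006  1.     0.   ] [-0.30705743  0.05990675 -0.7819428 ]
```

View pics/w3.png

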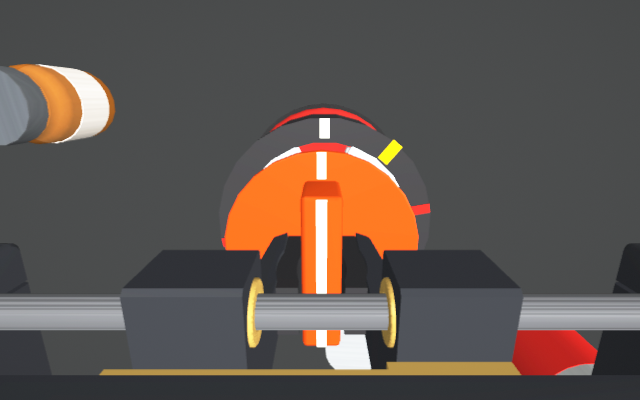

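View pics/s3.png

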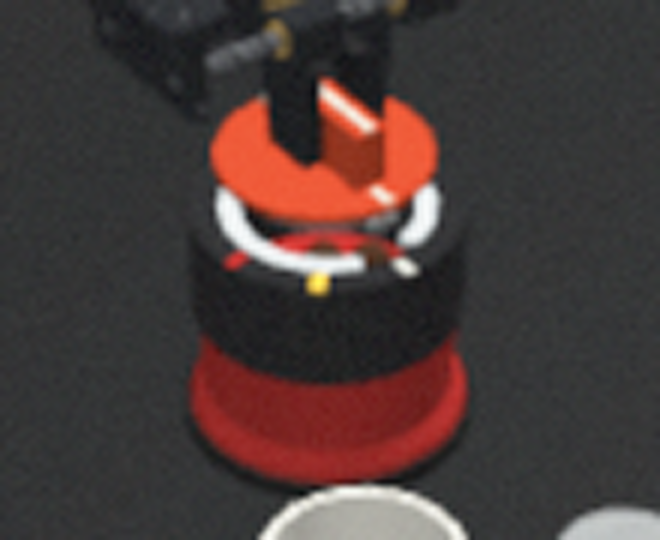

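The wrist view shows the mill's white mark at (324.5,128) and its rim centred near u=325. The lid stripe is at u=321.5, so the lid needs about +2 mm in y. The scene view shows the lid level above the mouth.

Request:
carry_out(
  offset=[
    [-0.001,0.002,0],
    [0,0,-0.006],
    [0,0,-0.006],
    [0,0,-0.004],
    [0,0,-0.004],
    [0,0,0],
    [0,0,0],
  ],
  twist=[0,0,0,0,0,0,0],
)

```text
clock: 7.82
tool_pos: [0.5785, -0.0776, 0.1405]
eef_rot: [0.499, 0.502, -0.501, -0.499]
contact_force: [-0.3, -0.4, -1.7]
opening: 0.182
```

```bash
python3 - <<'E'
from h import *
s=get_state();print(s["clock"],s["tool_pos"],s["contact_force"],s["moment"])
E
```

```text
7.825 [ 0.57850499 -0.07756516  0.14052409] [-0.29974127 -0.35030436 -1.71035682] [ 0.0713595   0.01232448 -0.03733904]
```

Request:
carry_out(
  offset=[
    [0,0,-0.003],
    [0,0,-0.003],
    [0,0,0],
    [0,0,0],
    [0,0,0],
  ],
  twist=[0,0,0,0,0],
)

```text
clock: 8.45
tool_pos: [0.5786, -0.0776, 0.1369]
eef_rot: [0.499, 0.502, -0.501, -0.498]
contact_force: [-4.6, 0.2, 18.7]
opening: 0.18
```

```bash
python3 - <<'E'
from h import *
s=get_state();im=snapshot("wrist");im2=snapshot("scene")[150:240,260:370];s=get_state();print(s["clock"],s["tool_pos"],s["contact_force"],s["moment"])
save("c4",np.hstack([im[80:280,200:450],cv2.resize(im2,(244,200),interpolation=cv2.INTER_CUBIC)]))
E
```

```text
8.55 [ 0.5786573  -0.07758125  0.13689047] [-4.63694107 -0.32294123 17.79094338] [0.0705196  1.13690763 0.00529054]
```

View pics/c4.png

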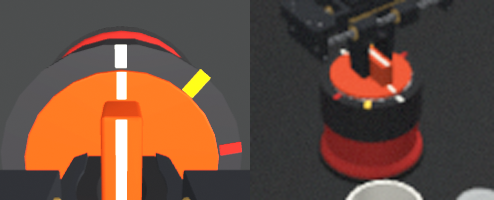

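Home: the disc lies on the rim, its stripe is in line with the white mark, and the upward push is 18 N. I'll ease the push and twist in steps.

Request:
carry_out(
  offset=[
    [0,0,0.002],
    [0,0,0],
    [0,0,0],
    [0,0,0],
    [0,0,0],
    [0,0,0],
    [0,0,0],
    [0,0,0],
  ],
  twist=[0,0,-4,-4,-4,-4,-4,0],
)

```text
clock: 9.55
tool_pos: [0.5789, -0.0778, 0.1369]
eef_rot: [0.579, 0.407, -0.407, -0.578]
contact_force: [-0.2, -0.9, 6.1]
opening: 0.177
```

```bash
python3 - <<'E'
from h import *
s=get_state();x=R.from_quat(s["eef_rot"]).as_matrix()[:,0];print(s["clock"],s["tool_pos"],s["contact_force"],s["moment"],np.degrees(np.arctan2(x[1],x[0])))
E
```

```text
9.55 [ 0.57891233 -0.07779827  0.13693164] [-0.23023123 -0.91851849  6.06420455] [-0.0960912   0.21388497  0.05746372] 70.30677331216825
```

Request:
carry_out(
  offset=[
    [0,0,0],
    [0,0,0],
    [0,0,0],
    [0,0,0],
    [0,0,0],
    [0,0,0],
    [0,0,0],
    [0,0,0],
  ],
  twist=[-4,-4,-4,-4,-4,0,0,0],
)

```text
clock: 10.55
tool_pos: [0.5788, -0.0779, 0.1369]
eef_rot: [0.64, 0.301, -0.3, -0.64]
contact_force: [-1.4, -0.9, 5.4]
opening: 0.182
```

```bash
python3 - <<'E'
from h import *
im=snapshot("wrist");im2=snapshot("scene")[150:240,260:370];s=get_state();x=R.from_quat(s["eef_rot"]).as_matrix()[:,0];print(s["clock"],s["tool_pos"],s["contact_force"],s["moment"],s["opening"],np.degrees(np.arctan2(x[1],x[0])))
save("c5",np.hstack([im[80:380,180:470],cv2.resize(im2,(366,300),interpolation=cv2.INTER_CUBIC)]))
E
```

```text
10.65 [ 0.57884444 -0.07791453  0.13692545] [-1.54138355 -0.32682406  6.53514357] [-0.19219768  0.23711234  0.07926765] 0.1765354245673747 50.331026425535256
```

View pics/c5.png

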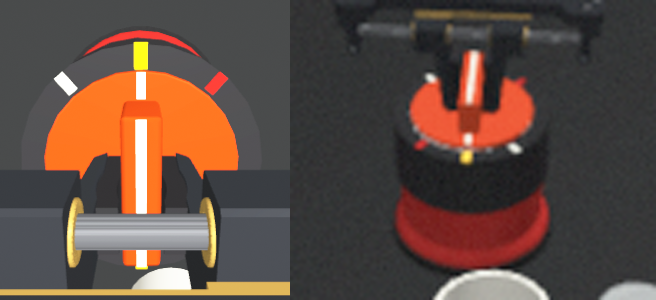

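The bar's stripe (u≈141) lines up with the yellow mark (u≈141). The disc is flat on the rim and the grip is holding, so I'm handing in.

```bash
python3 -c "
from plant import job
print(job.finish_job())"
```

```text
the job is handed in; nothing more can be done
None
```

I gripped the lid by its bar at 40 N and lifted it. I then set it level through the notches until the disc lay on the rim, where contact force rose to about 18 N. After easing the push to about 6 N, I twisted it 40° clockwise in two 20° steps and handed in while still gripping it.

**Last checks:**
- **Twist:** the tool turned from about 90.3° to 50.3°. In the wrist picture the bar's stripe lines up with the yellow mark, well short of the red one.
- **Seating:** the grasp point was at z = 0.137 m, as expected with the lid fully home.
- **Grip:** the finger opening was 0.177, about 16 mm, which matches the bar's thickness.
- **Time:** the clock read 10.65 s at the last reading.

**Not checked or disagreed:**
- The pulse ring angle and the finger force on the lid can't be read directly. I inferred both from the twist and the grip.
- The top camera and the wrist camera disagreed by about 2 mm on the mill's y position. I used the wrist camera, and the lid went in without catching.
- I didn't compare the bystanders' positions before and after. The arm registered no contact on the way.

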